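# Demagnetise a ring gauge

### The arm

A 6-joint arm with a two-finger parallel gripper is mounted at the origin on a cart in front of the work surface, level with it; the furniture and walls round the work are solid. World frame = base frame: x ahead of the robot, y to its left, z up, the work surface at z = 0. Lengths are in mm, angles in rad, forces in N, time in s.
With the tool pointing down it reaches from about 250 to 725 mm from the base axis. Payload 4 kg.
Tool frame: the origin (TCP) lies midway between the tips of the shut fingers; the grasp point (between the pads) lies 19 mm behind it (manip.grasp_offset is the distance from the TCP to the grasp point, in mm); z points along the fingers, y is the direction in which the jaws open and shut (so a half turn about z gives the same grasp; the last joint's range is limited). The gripper opens to 85 mm and grips with 20 to 120 N. Pads are 22 mm wide; open, the fingers measure 114 mm over their backs; the gripper's body (76 mm by 85 mm) begins 54 mm behind the grasp point. The pads swing forward as they close: fully open they stand 13 mm farther back than shut.
Start: joints at [-1.274, 0.241, 0.005, 1.335, 0, 1.571], TCP at [146.229, -478.139, 231.306] pointing down, gripper open.
Joint ranges: [-2.72, 2.72], [-1.05, 1.87], [-1.09, 1.28], [-1.99, 2.15], [-1.42, 1.44], [-3.14, 3.14]. Speed limits (rad/s): [2.79, 2.79, 3.14, 3.14, 3.14, 3.14].

### API

Orientations are given as a 3x3 rotation matrix whose columns are the frame's x, y, z axes.
In Python, from cell import manip, eyes, workorder gives the robot as it stands. The module is installed in compiled form; this text tells all that it offers.
- The arm moves only by the tool arm_command, never from a script. Its argument "deltas" is a list that holds one entry, the list of rows, each a list of 7 numbers: the shift along the tool's x, y, z in units of 40 mm (1.0 is 40 mm), then the turn, a rotation vector about the tool's x, y, z in units of 6 degrees (1.0 is 6 degrees), then the finger opening in mm, from 0 to 85.4. In form: [[[tx, ty, tz, rx, ry, rz, fingers], ...]]. A call has 1 to 10 rows; each row is the pose to reach, as a shift and turn from the pose commanded when the call began, along the tool's axes at that moment; what a row does not reach only later rows make up. A row lasts 1/12 s, in which the tool goes at most 41.7 mm and 7.16 degrees, less where a joint would pass 70% of its speed; a pose out of reach is approached as far as the arm can. A call with a gripper value outside its range is refused whole. The fingers move at their own pace and stop on an object; "force" is the grip in N (left out, the last holds). Time passes only in rows, so rows that repeat a pose let the fingers close. It gives the time, the measured TCP pose, the force and the opening at its end, in the units of the state.
- manip.observe(): the state, without advancing time (a new reading comes with each control period).
- eyes.capture(name): name is "scene" or "top" or "wrist"; returns a dict with "color" (384x512x3 uint8, red, green, blue), "depth" (384x512 float32, mm along the optical axis (not along the pixel's ray), 0 where there is no reading), "intrinsics" (3x3 intrinsics, pixels), "cam_to_world" (4x4, takes a point from camera to world coordinates); the wrist camera has in their place "T_tool_cam" (4x4, takes a point from camera to tool coordinates, whose origin is the TCP and whose axes are the flange's). Camera axes: x right, y up, looking along -z (the intrinsics and any distortion apply to the point x, -y, -z); pixel columns grow to the right and rows downward; lengths in mm; the calibration is good to about 2 mm. A picture is of the moment at which its call begins: read the wrist's pose just before it.
- workorder.job_done(): hands the job in, once; it reports no verdict.
The state is a dict: "time_s": time; "joint_positions": joint angles; "qd": joint speeds; "joint_torque": joint torques, N m; "position": TCP position; "eef_rot": TCP orientation; "wrist_force": force on the tool from outside, world axes, zero at the start; "torque": the same for the moment, N m; "width": finger opening in mm.
Only numpy, scipy, OpenCV 4.12 (cv2) and the standard library are available. Lean on these libraries where they do the work, as an engineer would, in place of code of your own. Each camera call takes 0.05 s, during which the arm holds its last target.

### The job

Demagnetise the steel ring gauge: take the fork with the ring lying on it out of its cradle, carry the ring level to the demagnetiser's post, leave it resting centred on the post's top, and lay the fork back in its cradle. Then turn the middle knob of the sloping panel clockwise all the way up to its stop. Never touch the ring with the gripper, do not brush the two outer knobs, and leave the dial gauge, vice, caliper and vee block where they are.

Things in the scene. Friction and masses are not known exactly. Their poses are not given: they have to be found in the camera images.
- demagnetiser: Bench demagnetiser, fixed. Origin: centre of its underside. Base plate 170 (x) x 390 (y) x 12 mm. On its left (y = +130 mm) stands the pole post; on its right a grey wedge housing (x -75 to 75, y -190 to 30, 114 mm high) whose panel slopes 30 degrees from level, facing up and toward -x, with three black bar knobs in a row at y = -16, -80, -144 mm.
- post_top (a point): Centre of the flat top of the steel pole post, 85 mm above the desk; z up. The post is square, 26 x 26 mm, sides parallel to the demagnetiser's x and y, from 46 mm height to the top; below that is a round coil 54 mm across.
- cradle: Wooden fork cradle, fixed. Origin: on the desk under the fork's grip; +x the way the prongs point. Base 205 x 75 x 8 mm. Blocks under the handle's end (x -76 to -60 mm; side lugs 34 mm apart, 8 mm high) and under the prongs (x 82 to 102 mm; lugs 76 mm apart, 4 mm high) carry the fork 50 mm above the desk: laid in it, the fork's origin is at (0, 0, 50) mm in this frame, axes parallel.
- fork: Loose carrying fork, 200 mm long, 0.32 kg. Origin: under the middle of the grip; +x toward the prongs, z up. Aluminium handle 16 mm wide, z 0 to 24 mm, x -55 to 30 mm; behind it a brass counterweight 20 mm wide, 26 mm high, to x = -80 mm. In the cradle the handle is free for fingers from x = -50 to 28 mm. In front a bridge plate 60 mm wide to x = 54 mm, then the prongs to x = 120 mm.
- fork_seat (a point): Point midway between the fork's two prongs, level with their top, at (90, 0, 6) mm in the fork's frame; the ring starts centred within some 5 mm of it. Prongs 10 mm wide, 6 mm thick (fork z 0 to 6), with a gap of 40 mm that passes round the 26 mm square post.
- ring: Loose plain steel ring gauge, outside 58 mm, bore 24 mm, 20 mm high, about 0.18 kg. Origin: centre of its underside, z up. Starts lying flat across the fork's prongs. It cannot slip over the post: it lies on top of the post.
- dial_mid (a joint): Angle of the middle knob, rad. 0: bar and its white pointer line point left along the row (demagnetiser +y). Grows as it is turned clockwise seen facing the panel; at 1.571 it is at its stop, the pointer straight up the slope. It starts between 0.05 and 0.35 and stays where it is left; light friction, about 0.05 N m.
- dial_mid_grip (a point): On the middle knob's axis, at half the bar's height, 10 mm below its top. z: the knob's axis, out of the panel (30 degrees from vertical); y along the bar to the pointer end; x across the bar; turns with the knob. Bar 44 mm long, 12 mm thick, 24 mm high on a round skirt 40 mm across, 10 mm high. The outer knobs are alike, axes 64 mm away.
- dial_left: Outer knob on the left (demagnetiser +y), like the middle one. Origin: on the panel, on its axis; z out of the panel, y along its bar. Not to be touched or turned.
- dial_right: Outer knob on the right, like the middle one. Origin: on the panel, on its axis; z out of the panel, y along its bar. Not to be touched or turned.
- dial_left_mark (a point): Pointer end of the left knob's bar, at its top, 22 mm from its axis.
- dial_right_mark (a point): Pointer end of the right knob's bar, at its top, 22 mm from its axis.
- dial_gauge: Bystander: round dial gauge lying flat, 136 x 66 x 23 mm. Origin: centre of its underside.
- vice: Bystander: small steel machine vice, 149 x 55 x 44 mm. Origin: centre of its underside.
- caliper: Bystander: steel caliper lying flat, 234 x 74 x 8 mm. Origin: centre of its underside.
- vee_block: Bystander: steel vee block, 50 x 40 x 32 mm. Origin: centre of its underside.
Things that resemble listed ones, but are neither listed nor needed, are in the scene too. Leave any blue or green look-alike of the ring alone.

How it is judged (in metres and radians):
On the way, in this order (a step that is already met when the one before it is completed fails the run):
1. the fork is lifted out of its cradle with the ring lying on its prongs (x of ring in the frame of fork between 0.07 and 0.11 m and y of ring in the frame of fork between -0.015 and 0.015 m and z of ring in the frame of fork between 0 and 0.012 m and z of fork in the frame of cradle above 0.075 m), for 0.2 s.
2. the ring rests on the post's top, free of the fork (horizontal distance between ring and post_top below 0.01 m and z of ring in the frame of post_top between -0.003 and 0.003 m and angle between ring's own z axis and vertical below 0.08 rad and contact force between ring and fork below 0.05 N), for 0.3 s.
3. the fork lies back in its cradle, let go (x of fork in the frame of cradle between -0.015 and 0.015 m and y of fork in the frame of cradle between -0.012 and 0.012 m and z of fork in the frame of cradle between 0.046 and 0.054 m and angle between fork's own z axis and vertical below 0.06 rad and contact force between fork and the fingers below 0.1 N and horizontal distance between ring and post_top below 0.01 m and z of ring in the frame of post_top between -0.003 and 0.003 m and angle between ring's own z axis and vertical below 0.08 rad), for 0.2 s.
4. the middle knob is turned clockwise to its stop (value of joint dial_mid above 1.35 rad), for 0.2 s.
At the end, for the whole second after the job is handed in: The ring lies flat on the post's top, its centre within 10 mm of the post's axis, clear of the fork; the fork lies level in its cradle within 15 mm lengthwise and 12 mm sideways, released; the middle knob is within about 0.2 rad of its clockwise stop; all at rest (all of step 3 and value of joint dial_mid above 1.35 rad and linear speed of each of ring, fork below 0.02 m/s and contact force between ring and fork below 0.05 N and velocity of joint dial_mid below 0.05 rad/s); the robot touches nothing.
It fails at once if the gripper touches the ring (contact force between ring and the fingers above 0.5 N).
It fails at once if the ring is tipped more than 20 degrees (angle between ring's own z axis and vertical above 0.35 rad).
It fails at once if an outer knob is touched with more than 1 N or turned by more than about 0.14 rad (contact force between any of dial_left, dial_right and anything else above 1 N or distance of any of dial_left_mark, dial_right_mark from where it was at the start of the episode above 0.003 m).
It fails at once if the dial gauge, vice, caliper or vee block is moved more than 20 mm (distance of any of dial_gauge, vice, caliper, vee_block from where it was at the start of the episode above 0.02 m).
It also fails if it takes over 64 s, if anything falls off the work surface, if the arm or the gripper's body presses on something with over 40 N, if the wrist force passes 120 N, or if a joint passes its speed limit or range.

## Working session

There is one attempt and no reset: what is moved stays moved. The work goes in short steps, Python scripts to look and compute and a tool call to move; the robot and the scene stay as the last step left them, time stands still between calls to the robot, and variables do not carry over. Pictures are saved under pics/ and viewed, and the job is handed in when it is done.

Besides the shell and the picture viewer there is one more tool, called as name(argument=value, ...), one argument or row to a line, values as JSON. arm_command: Moves the arm, as the interface text tells. Its arguments: {"type":"object","properties":{"deltas":{"type":"array"},"force":{"type":"number"}},"required":["deltas"]}

```bash
mkdir -p pics; cat > h.py <<'E'
import numpy as np, cv2
from cell import manip, eyes, workorder
def cap(n,fn=None):
    s=manip.observe(); c=eyes.capture(n)
    if n=="wrist":
        T=np.eye(4);T[:3,:3]=s["eef_rot"];T[:3,3]=s["position"]
        c["cam_to_world"]=T@c["T_tool_cam"]
    if fn: cv2.imwrite(fn,cv2.cvtColor(c["color"],cv2.COLOR_RGB2BGR)); np.savez(fn[:-4]+".npz",**{k:v for k,v in c.items()})
    return c
def load(fn): return dict(np.load(fn))
def ray(c,u,v,z):
    K=c["intrinsics"];T=c["cam_to_world"]
    d=np.array([(u-K[0,2])/K[0,0],-(v-K[1,2])/K[1,1],-1.0])
    d=T[:3,:3]@d;o=T[:3,3];return o+d*(z-o[2])/d[2]
def dep(c):
    K=c["intrinsics"];T=c["cam_to_world"];D=c["depth"]
    v,u=np.mgrid[:D.shape[0],:D.shape[1]]
    P=np.stack([(u-K[0,2])/K[0,0]*D,-(v-K[1,2])/K[1,1]*D,-D],-1)
    return P@T[:3,:3].T+T[:3,3]
def proj(c,p):
    T=np.linalg.inv(c["cam_to_world"]);q=T[:3,:3]@np.asarray(p,float)+T[:3,3];K=c["intrinsics"]
    return K[0,0]*q[0]/-q[2]+K[0,2], K[1,1]*q[1]/q[2]+K[1,2]
E
python3 - <<'E'
from h import *
for n in("scene","top","wrist"):
    c=cap(n,f"pics/{n}0.png"); print(n,c["cam_to_world"].round(2).tolist(),c["intrinsics"].tolist(),[k for k in c])
s=manip.observe();print(s); print(manip.grasp_offset)
E
```

```text
scene [[-0.77, 0.38, -0.5, -189.5], [-0.63, -0.46, 0.63, 880.48], [0.01, 0.8, 0.6, 983.66], [0.0, 0.0, 0.0, 1.0]] [[412.06598726831385, 0.0, 260.1033894683631], [0.0, 412.06598726831385, 194.6030358851233], [0.0, 0.0, 1.0]] ['color', 'depth', 'intrinsics', 'cam_to_world']
top [[-0.03, 0.98, -0.2, 255.93], [-1.0, -0.03, 0.0, -46.52], [-0.0, 0.2, 0.98, 1533.07], [0.0, 0.0, 0.0, 1.0]] [[400.055589104008, 0.0, 254.98748085639988], [0.0, 400.055589104008, 188.94179276800202], [0.0, 0.0, 1.0]] ['color', 'depth', 'intrinsics', 'cam_to_world']
wrist [[0.29, 0.91, 0.29, 221.37], [-0.96, 0.28, 0.09, -455.36], [-0.0, -0.31, 0.95, 372.15], [0.0, 0.0, 0.0, 1.0]] [[322.575513275997, 0.0, 257.03365027661573], [0.0, 322.575513275997, 189.63699863510027], [0.0, 0.0, 1.0]] ['color', 'depth', 'intrinsics', 'T_tool_cam', 'cam_to_world']
{'time_s': 0.15, 'joint_positions': array([-1.27400289e+00,  2.41279333e-01,  4.03491483e-03,  1.33520247e+00,
        3.99818506e-05,  1.57076012e+00]), 'qd': array([ 9.91342523e-05, -2.72329998e-03,  4.78020604e-03, -6.59804780e-04,
        3.06137315e-04,  9.57077246e-04]), 'joint_torque': array([ 4.10664989e-04, -3.72634649e+01,  2.52639145e+01,  1.23906008e-02,
        2.57511311e-05, -1.50998812e-05]), 'position': array([ 146.09888453, -477.67697855,  230.59824968]), 'eef_rot': array([[ 9.56268609e-01,  2.92489571e-01, -4.44482199e-04],
       [ 2.92489906e-01, -9.56267288e-01,  1.59009205e-03],
       [ 4.00415542e-05, -1.65056167e-03, -9.99998637e-01]]), 'wrist_force': array([0.20363909, 0.03983606, 0.4038156 ]), 'torque': array([ 0.01420898,  0.02514413, -0.00853946]), 'width': 85.53064625419782}
18.700000000000003
```

View pics/scene0.png

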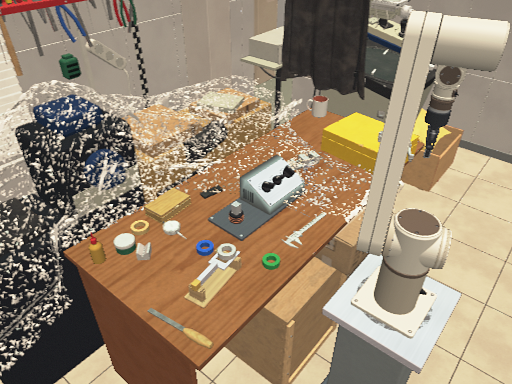

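View pics/top0.png

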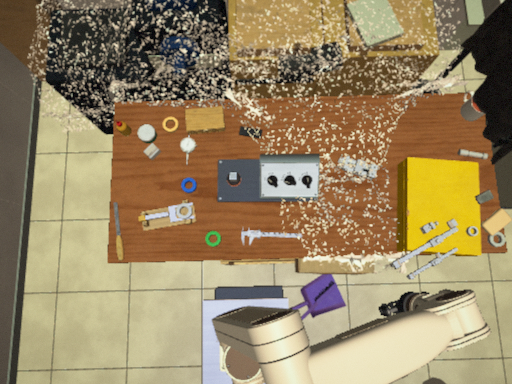

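View pics/wrist0.png

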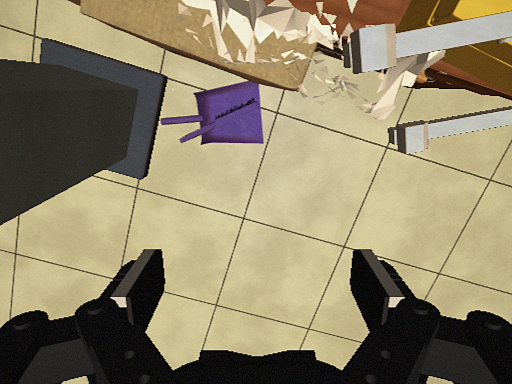

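The top view shows the fork in its cradle at about (168,214) and a grey ring on its prongs at (183,211). The blue ring (189,185), green ring (213,239) and orange ring (170,124) are look-alikes. The post is at (234,177) and the knobs are at (272/290/306,181). I'll enlarge these to confirm.

```bash
python3 - <<'E'
from h import *
c=load("pics/top0.npz");im=cv2.imread("pics/top0.png")
cv2.imwrite("pics/topA.png",cv2.resize(im[150:250,120:330],None,fx=3.8,fy=3.8,interpolation=cv2.INTER_CUBIC))
im2=cv2.imread("pics/scene0.png")
cv2.imwrite("pics/sceneA.png",cv2.resize(im2[150:310,170:330],None,fx=3.7,fy=3.7,interpolation=cv2.INTER_CUBIC))
for (u,v,z) in [(183,211,76),(150,215,74),(234,177,85),(272,181,100),(290,181,100),(306,181,100),(258,159,12),(219,160,12),(219,201,12)]:
    print(u,v,ray(c,u,v,z).round(1))
E
```

```text
183 211 [473.  219.3  76. ]
150 215 [461.7 340.9  74. ]
234 177 [594.   29.3  85. ]
272 181 [ 571.7 -110.6  100. ]
290 181 [ 569.9 -176.6  100. ]
306 181 [ 568.3 -235.2  100. ]
258 159 [681.2 -62.5  12. ]
219 160 [681.4  91.   12. ]
219 201 [517.7  92.5  12. ]
```

View pics/topA.png

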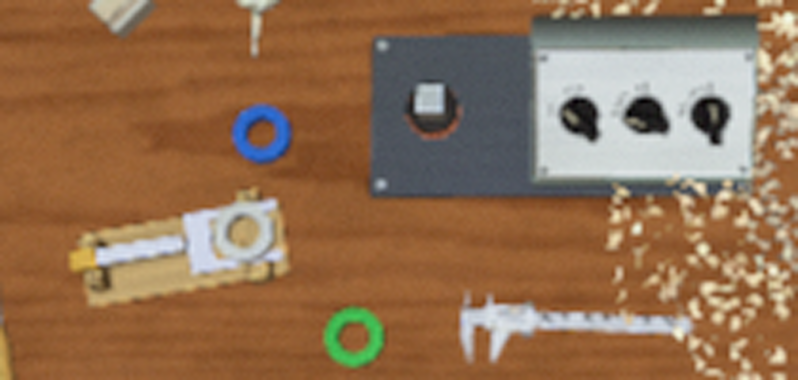

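View pics/sceneA.png

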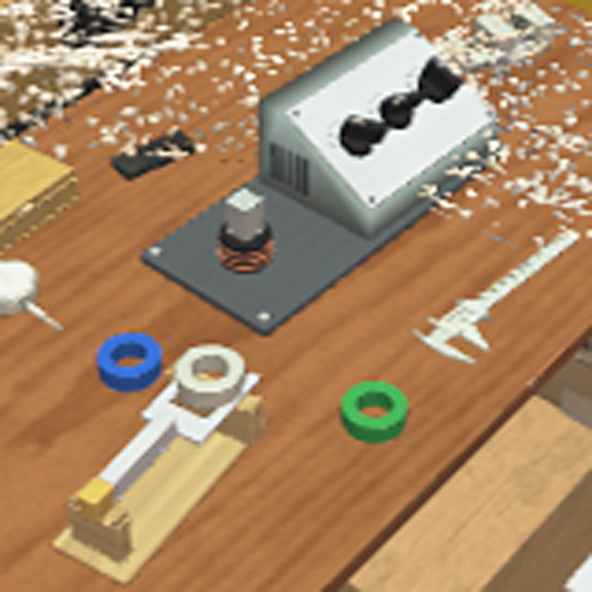

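The grey ring at top (183,211) is lying on the fork's prongs, so it is the ring meant. I'll move over the demagnetiser for a close look.

arm_command(
  deltas=[
    [[0.9,-0.5,-0.3,0,0,-0.9,85],[1.8,-1,-0.6,0,0,-1.8,85],[2.7,-1.5,-0.9,0,0,-2.7,85],[3.6,-2,-1.2,0,0,-3.6,85],[4.5,-2.5,-1.5,0,0,-4.5,85],[5.3,-3,-1.8,0,0,-5.4,85],[6.1,-3.5,-2,0,0,-6.2,85],[6.9,-4,-2.2,0,0,-7,85],[7.7,-4.5,-2.4,0,0,-7.8,85],[8.5,-5,-2.5,0,0,-8.6,85]],
  ],
  force=60,
)

```text
time_s: 0.98
position: [414.0, -185.8, 332.3]
eef_rot: [[0.361, 0.933, 0.001], [0.933, -0.361, -0.001], [-0.0, 0.001, -1.0]]
wrist_force: [0.4, -0.9, 0.2]
width: 85.2
```

```bash
cat > to.py <<'E'
# usage: to.py x y z yaw(tool x, deg) : prints delta units for straight-down tool
from h import *; import sys
from scipy.spatial.transform import Rotation as R
def delta(p,Rt):
    s=manip.observe();A=s["eef_rot"]
    return np.r_[A.T@(np.array(p)-s["position"])/40, R.from_matrix(A.T@Rt).as_rotvec()/np.radians(6)]
def down(yaw):
    a=np.radians(yaw);x=np.array([np.cos(a),np.sin(a),0]);z=np.array([0,0,-1.]);return np.c_[x,np.cross(z,x),z]
if __name__=="__main__":
    a=list(map(float,sys.argv[1:])); s=manip.observe()
    print(s["time_s"],s["position"].round(1),s["joint_positions"].round(2),s["width"],s["wrist_force"].round(1)); print(delta(a[:3],down(a[3])).round(3))
E
python3 to.py 540 -60 330 90
```

```text
0.9833 [ 414.  -185.8  332.3] [-0.42  0.13  0.12  1.57 -0.    1.52] 85.1516745066319 [ 0.4 -0.9  0.2]
[ 4.07   1.804  0.058  0.013  0.005 -3.524]
```

arm_command(
  deltas=[
    [[0.9,0.4,0,0,0,-0.8,85],[1.8,0.8,0,0,0,-1.6,85],[2.7,1.2,0,0,0,-2.4,85],[3.4,1.5,0,0,0,-3,85],[3.8,1.7,0,0,0,-3.3,85],[4,1.8,0,0,0,-3.5,85],[4,1.8,0,0,0,-3.5,85],[4,1.8,0,0,0,-3.5,85]],
  ],
)

```text
time_s: 1.65
position: [537.8, -65.0, 330.9]
eef_rot: [[0.007, 1.0, -0.001], [1.0, -0.007, -0.0], [-0.0, -0.001, -1.0]]
wrist_force: [-0.4, 0.7, -1.1]
width: 85.0
```

```bash
python3 - <<'E'
from h import *
c=cap("wrist","pics/w1.png");s=manip.observe();print(s["position"],s["qd"].round(3))
E
```

```text
[537.52260769 -65.51369988 331.21167907] [-0.015 -0.015 -0.003 -0.002  0.002  0.001]
```

View pics/w1.png

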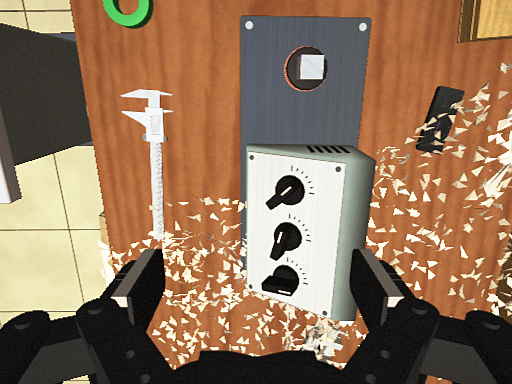

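```bash
python3 - <<'E'
from h import *
c=load("pics/w1.npz");im=cv2.imread("pics/w1.png")
a=cv2.resize(im[30:110,230:380],None,fx=5,fy=5,interpolation=cv2.INTER_CUBIC)
b=cv2.resize(im[140:330,230:380],None,fx=3.1,fy=3.1,interpolation=cv2.INTER_CUBIC)
cv2.imwrite("pics/w1a.png",a);cv2.imwrite("pics/w1b.png",b)
P=dep(c)
for u,v in [(312,67),(306,62),(318,72),(260,120),(350,120),(305,110),(262,170),(330,180),(260,280),(310,300),(365,200)]: print(u,v,P[v,u].round(1))
# post top via depth
m=(abs(P[...,2]-85)<6); m[:, :280]=0;m[:,340:]=0;m[:40]=0;m[95:]=0
v,u=np.nonzero(m);print(len(u),P[m].mean(0),P[m].min(0),P[m].max(0),u.min(),u.max(),v.min(),v.max())
g=cv2.cvtColor(im,cv2.COLOR_BGR2GRAY)
# base plate fit
m=(abs(P[...,2]-12)<5);m[:5]=0;m[145:]=0;m[:,:225]=0;m[:,380:]=0
m=cv2.morphologyEx(m.astype(np.uint8),cv2.MORPH_OPEN,np.ones((3,3)))
pts=P[m>0][:,:2].astype(np.float32);print(len(pts),cv2.minAreaRect(pts),P[m>0][:,2].mean(), pts.min(0),pts.max(0))
E
```

```text
312 67 [600.3  33.2  85. ]
306 62 [593.5  38.6  83.8]
318 72 [607.8  28.   82.2]
260 120 [542.1 -32.1  11.3]
350 120 [668.4 -32.9  11.2]
305 110 [604.6 -18.7  12.5]
262 170 [544.2 -91.9  60.4]
330 180 [623.9 -93.  106.1]
260 280 [ 540.9 -259.4   59.4]
310 300 [ 608.6 -264.5  100. ]
365 200 [ 665.2 -115.9  112.7]
577 [600.29343984  34.21818156  83.90040582] [587.52604415  21.47783669  79.56540519] [613.81946887  46.97763877  86.66339609] 300 324 54 78
14374 ((600.84716796875, 15.757453918457031), (166.95074462890625, 169.0779571533203), 88.77312469482422) 10.980158957342585 [514.6075  -67.29596] [686.6449 100.7393]
```

View pics/w1a.png

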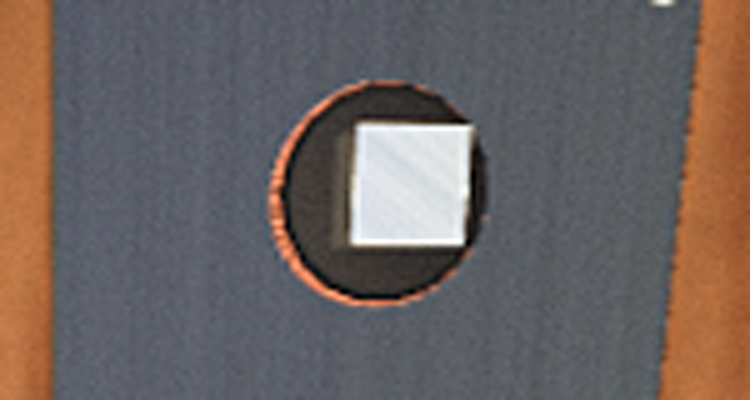

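View pics/w1b.png

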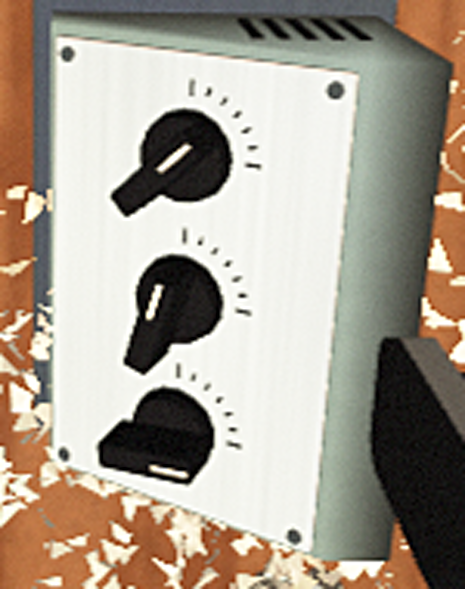

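```bash
python3 - <<'E'
from h import *
c=load("pics/w1.npz");im=cv2.imread("pics/w1.png")
p=ray(c,312.0,66.5,85);print("post",p)
for u,v in [(300.2,54.6),(324.6,54.8),(323,78.8),(300.1,78.8)]: print(ray(c,u,v,85).round(1))
s=im[10:40,235:375];g=cv2.cvtColor(s,cv2.COLOR_BGR2GRAY);n,l,st,ce=cv2.connectedComponentsWithStats((g>170).astype(np.uint8))
S=[ray(c,ce[i][0]+235,ce[i][1]+10,12) for i in range(1,n) if st[i,4]>20];print(np.round(S,1))
E=[ray(c,240.5,y,12) for y in(20,)]
# orange/grey edge of plate
hsv=cv2.cvtColor(im,cv2.COLOR_BGR2HSV)
m=(hsv[...,1]<110).astype(np.uint8)
L=[];Rr=[]
for v in range(25,140,5):
    r=m[v];u=300
    while r[u] or r[u-3]: u-=1
    L.append(ray(c,u+.5,v,12)[:2])
L=np.array(L);print("left edge",L[[0,-1]],np.degrees(np.polyfit(L[:,1],L[:,0],1)[0]))
# panel plane fit from depth + middle knob ray
P=dep(c);w=np.zeros(m.shape,bool);w[155:310,250:340]=1
w&=(im.min(2)>205)
q=P[w];q=q[(q[:,2]>30)]
for _ in range(3):
    A=np.c_[q[:,:2],np.ones(len(q))];k=np.linalg.lstsq(A,q[:,2],rcond=None)[0];r=q[:,2]-A@k;q=q[abs(r)<3]
n=np.array([-k[0],-k[1],1]);n/=np.linalg.norm(n);print("normal",n,len(q),np.degrees(np.arccos(n[2])),np.degrees(np.arctan2(n[1],n[0])),k)
E
```

```text
post [600.29229803  33.73765732  85.        ]
[586.6  46.2  85. ]
[613.7  45.8  85. ]
[613.4  20.6  85. ]
[587.4  20.8  85. ]
[[528.   88.8  12. ]
 [674.7  85.6  12. ]]
left edge [[516.15447771  88.37983941]
 [514.29461859 -52.78151258]] 0.4833899447925104
normal [-0.49060048 -0.00386359  0.87137606] 3218 29.381057094267796 -179.54879185723314 [ 5.63018077e-01  4.43389714e-03 -2.43234640e+02]
```

```bash
python3 to.py 462 305 230 98
```

```text
1.7 [537.5 -65.5 331.2] [-0.12  0.31  0.36  1.62 -0.    1.46] 85.1031637974443 [-1.1  0.7 -0.1]
[ 9.248e+00 -1.963e+00  2.528e+00 -9.000e-03  3.000e-03 -1.413e+00]
```

arm_command(
  deltas=[
    [[0.9,-0.2,0.2,0,0,-0.1,85],[1.8,-0.4,0.5,0,0,-0.3,85],[2.7,-0.6,0.8,0,0,-0.5,85],[3.6,-0.8,1,0,0,-0.7,80],[4.5,-1,1.2,0,0,-0.9,75],[5.4,-1.2,1.4,0,0,-1.1,70],[6.3,-1.4,1.6,0,0,-1.2,60],[7.2,-1.6,1.8,0,0,-1.3,60],[8,-1.8,2,0,0,-1.4,60],[8.6,-1.9,2.2,0,0,-1.4,60]],
  ],
)

```text
time_s: 2.53
position: [463.7, 280.5, 243.7]
eef_rot: [[-0.139, 0.99, 0.001], [0.99, 0.139, 0.001], [0.001, 0.001, -1.0]]
wrist_force: [0.5, -0.7, -0.8]
width: 59.7
```

arm_command(
  deltas=[
    [[0.4,-0.1,0.1,0,0,0,60],[0.6,-0.1,0.3,0,0,0,60],[0.6,-0.1,0.3,0,0,0,60],[0.6,-0.1,0.3,0,0,0,60]],
  ],
)

```text
time_s: 2.87
position: [457.4, 301.5, 231.1]
eef_rot: [[-0.138, 0.99, -0.001], [0.99, 0.138, -0.001], [-0.001, -0.001, -1.0]]
wrist_force: [-0.3, -0.6, -0.1]
width: 59.8
```

```bash
python3 - <<'E'
from h import *
c=cap("wrist","pics/w2.png");s=manip.observe();print(s["time_s"],s["position"],s["eef_rot"].round(3).tolist(),s["qd"].round(3))
E
```

```text
2.9167 [457.76024235 301.41617694 231.57654545] [[-0.137, 0.991, 0.0], [0.991, 0.137, -0.001], [-0.001, 0.0, -1.0]] [-0.007 -0.005  0.012 -0.     0.005  0.001]
```

View pics/w2.png

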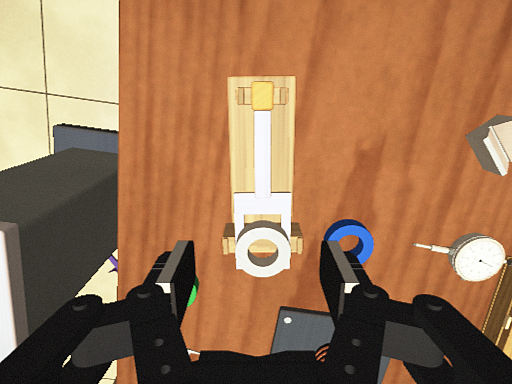

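The picture shows the brass counterweight at (262,95), the handle in column 262 over rows 110-195, and the grey ring on the prongs at (263,250). The blue ring is off to the side at (348,242).

```bash
python3 - <<'E'
from h import *
c=load("pics/w2.npz");im=cv2.imread("pics/w2.png");P=dep(c)
g=cv2.cvtColor(im,cv2.COLOR_BGR2GRAY);hsv=cv2.cvtColor(im,cv2.COLOR_BGR2HSV)
A=[]
for v in range(118,186,6):
    r=np.nonzero((hsv[v,245:285,1]<60)&(g[v,245:285]>150))[0]+245
    A.append((v,r.min(),r.max()));
print(A[::3])
C=np.array([ray(c,(a+b)/2,v,74)[:2] for v,a,b in A])
W=[np.linalg.norm(ray(c,a-.5,v,74)-ray(c,b+.5,v,74)) for v,a,b in A];print("width",np.mean(W))
k=np.polyfit(C[:,1],C[:,0],1);print("axis x=k*y+b",k,"yaw", np.degrees(np.arctan2(-1,-k[0])))
# brass
m=((hsv[...,0]>15)&(hsv[...,0]<32)&(hsv[...,1]>130)&(g>140)).astype(np.uint8);m[:70]=0;m[120:]=0;m[:,:245]=0;m[:,280:]=0
v,u=np.nonzero(m);print("brass",u.min(),u.max(),v.min(),v.max())
for vv in (v.min(),v.max()): print(ray(c,262,vv,76).round(1))
print("depths",[P[y,x].round(1) for x,y in [(262,95),(262,150),(262,203),(263,229),(243,250),(284,250)]])
# ring top by depth
w=(abs(P[...,2]-76)<5);w[:215]=0;w[285:]=0;w[:,:225]=0;w[:,300:]=0
cn,h=cv2.findContours(w.astype(np.uint8),cv2.RETR_CCOMP,cv2.CHAIN_APPROX_NONE)
for q in cn:
    if len(q)>30: (a,b),r=cv2.minEnclosingCircle(q);print("circ",a,b,r,ray(c,a,b,76).round(1))
E
```

```text
[(118, np.int64(254), np.int64(270)), (136, np.int64(254), np.int64(270)), (154, np.int64(254), np.int64(270)), (172, np.int64(254), np.int64(270))]
width 15.842994946083124
axis x=k*y+b [-1.48178140e-01  5.07279261e+02] yaw -81.57134947764858
brass 245 279 76 109
[450.  387.6  76. ]
[454.  360.1  76. ]
depths [array([452.3, 372. ,  75.8]), array([459.4, 322.9,  73. ]), array([468.2, 264. ,  55.1]), array([471.8, 244.1,  75.8]), array([454.8, 217.6,  75.3]), array([496.9, 222.8,  73.9])]
circ 262.8272705078125 251.0 27.827373504638672 [475.2 219.7  76. ]
circ 262.9375 251.5 16.13248634338379 [475.4 219.1  76. ]
```

arm_command(
  deltas=[
    [[0.1,0.1,0.8,0,0,-0.1,50],[0.1,0.1,1.6,0,0,-0.1,45],[0.1,0.1,2.4,0,0,-0.1,40],[0.1,0.12,3.2,0,0,-0.1,40],[0.1,0.12,3.8,0,0,-0.1,40],[0.08,0.12,4.3,0,0,-0.1,40],[0.08,0.12,4.6,0,0,-0.1,40],[0.08,0.12,4.7,0,0,-0.1,40],[0.08,0.12,4.7,0,0,-0.1,40],[0.08,0.12,4.7,0,0,-0.1,40]],
  ],
)

```text
time_s: 3.75
position: [462.8, 306.4, 44.4]
eef_rot: [[-0.148, 0.989, 0.001], [0.989, 0.148, 0.001], [0.001, 0.002, -1.0]]
wrist_force: [1.1, -0.3, 0.5]
width: 40.1
```

```bash
python3 - <<'E'
from h import *
c=cap("wrist","pics/w3.png");s=manip.observe();print(s["time_s"],s["position"],s["wrist_force"],s["width"])
E
```

```text
3.8 [462.98172533 306.79688235  44.74790343] [-0.27047247 -0.36070636  0.35114368] 39.873269209594305
```

View pics/w3.png

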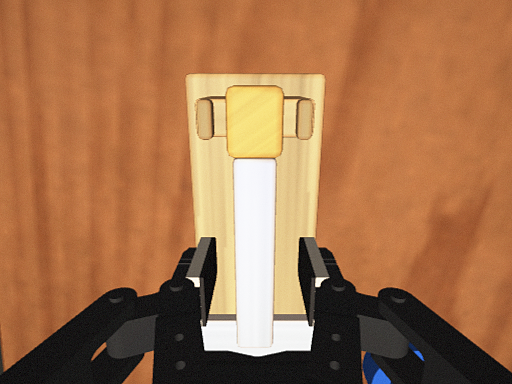

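The handle is centred between the pads, in column 254, so I'll close.

arm_command(
  deltas=[
    [[0,0,0,0,0,0,30],[0,0,0,0,0,0,24],[0,0,0,0,0,0,18],[0,0,0,0,0,0,14],[0,0,0,0,0,0,10],[0,0,0,0,0,0,5],[0,0,0,0,0,0,5],[0,0,0,0,0,0,5]],
  ],
  force=90,
)

```text
time_s: 4.47
position: [461.9, 307.2, 44.4]
eef_rot: [[-0.15, 0.989, 0.001], [0.989, 0.15, 0.001], [0.001, 0.001, -1.0]]
wrist_force: [-1.6, 0.7, 5.8]
width: 14.5
```

arm_command(
  deltas=[
    [[0,0,-0.03,0,0,0,5],[0,0,-0.08,0,0,0,5],[0,0,-0.15,0,0,0,5],[0,0,-0.25,0,0,0,5],[0,0,-0.38,0,0,0,5],[0,0,-0.5,0,0,0,5],[0,0,-0.65,0,0,0,5],[0,0,-0.75,0,0,0,5],[0,0,-0.8,0,0,0,5],[0,0,-0.8,0,0,0,5]],
  ],
)

```text
time_s: 5.3
position: [462.2, 307.1, 76.2]
eef_rot: [[-0.15, 0.989, 0.001], [0.989, 0.15, 0.001], [0.001, 0.001, -1.0]]
wrist_force: [0.3, 0.2, -5.2]
width: 14.5
```

```bash
python3 - <<'E'
from h import *
c=cap("wrist","pics/w4.png");s=manip.observe();print(s["time_s"],s["position"],s["wrist_force"],s["torque"],s["width"])
c=cap("scene","pics/s4.png");im=cv2.imread("pics/s4.png")
cv2.imwrite("pics/s4a.png",cv2.resize(im[170:310,160:340],None,fx=4,fy=4,interpolation=cv2.INTER_CUBIC))
E
```

```text
5.35 [461.90276633 306.97295986  75.74027076] [ 0.2169755   0.03702186 -5.70643025] [ 0.11443764 -0.02709422 -0.03748475] 14.428471503630844
```

View pics/w4.png

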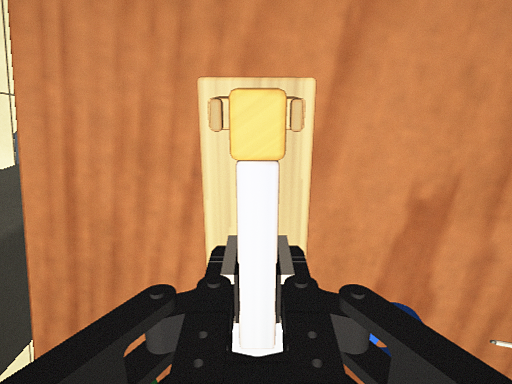

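View pics/s4a.png

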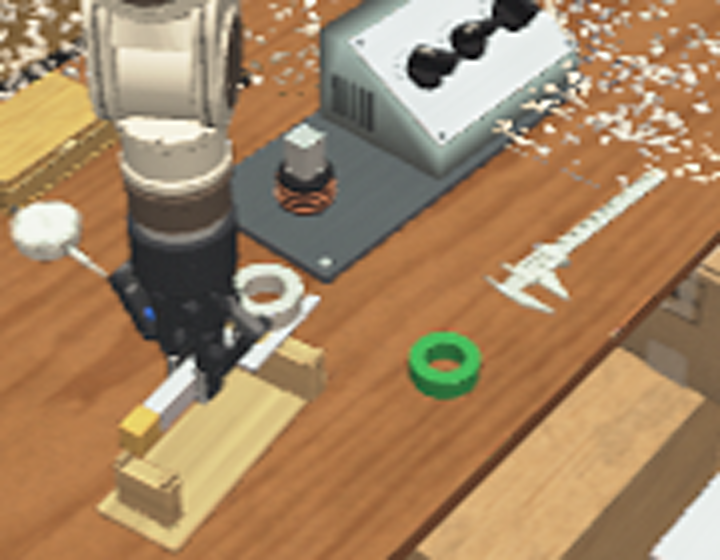

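The fork is lifted level, with the ring on it. I'll carry it gently toward the post in two smooth halves.

arm_command(
  deltas=[
    [[-0.07,0.04,-0.05,0,0,0.02,5],[-0.24,0.13,-0.15,0,0,0.08,5],[-0.55,0.3,-0.3,0,0,0.17,5],[-0.94,0.51,-0.45,0,0,0.3,5],[-1.39,0.75,-0.6,0,0,0.44,5],[-1.8,0.98,-0.72,0,0,0.56,5],[-2.15,1.17,-0.8,0,0,0.68,5],[-2.4,1.3,-0.84,0,0,0.75,5],[-2.5,1.36,-0.85,0,0,0.78,5],[-2.55,1.38,-0.85,0,0,0.8,5]],
  ],
)

```text
time_s: 6.23
position: [532.0, 213.4, 109.3]
eef_rot: [[-0.065, 0.998, -0.0], [0.998, 0.065, 0.0], [0.0, -0.0, -1.0]]
wrist_force: [-0.0, -0.3, -5.5]
width: 14.5
```

```bash
python3 to.py 601.8 122.1 110 89
```

```text
6.2333 [532.  213.4 109.3] [ 0.38  0.46 -0.    1.11  0.    1.89] 14.522473630645997 [-0.  -0.3 -5.5]
[-2.390e+00  1.594e+00 -1.900e-02 -1.000e-03 -2.000e-03  7.850e-01]
```

arm_command(
  deltas=[
    [[-0.06,0.04,0,0,0,0.02,5],[-0.22,0.15,0,0,0,0.08,5],[-0.52,0.34,0,0,0,0.17,5],[-0.88,0.59,0,0,0,0.3,5],[-1.3,0.86,0,0,0,0.44,5],[-1.69,1.12,0,0,0,0.56,5],[-2.02,1.34,0,0,0,0.68,5],[-2.25,1.5,0,0,0,0.75,5],[-2.35,1.57,0,0,0,0.78,5],[-2.39,1.59,0,0,0,0.8,5]],
  ],
)

```text
time_s: 7.07
position: [601.8, 122.2, 109.1]
eef_rot: [[0.019, 1.0, -0.0], [1.0, -0.019, 0.0], [0.0, -0.0, -1.0]]
wrist_force: [0.5, 0.2, -5.0]
width: 14.5
```

arm_command(
  deltas=[
    [[0,0,0,0,0,0,5],[0,0,0,0,0,0,5]],
  ],
)

```text
time_s: 7.23
position: [600.7, 123.6, 109.2]
eef_rot: [[0.017, 1.0, -0.001], [1.0, -0.017, 0.0], [0.0, -0.001, -1.0]]
wrist_force: [0.1, 0.2, -5.6]
width: 14.9
```

```bash
python3 to.py 601.8 122.1 110 89; python3 - <<'E'
from h import *
for n,b in(("scene",(150,250,190,310)),("top",(150,220,170,275))):
    c=cap(n,f"pics/{n}5.png");im=cv2.imread(f"pics/{n}5.png")
    f=700//(b[3]-b[2]);cv2.imwrite(f"pics/{n}5a.png",cv2.resize(im[b[0]:b[1],b[2]:b[3]],None,fx=f,fy=f,interpolation=cv2.INTER_CUBIC))
    print(n,proj(c,(600.3,33.7,85)),proj(c,(600.3,33.7,141)))
E
```

```text
7.2333 [600.7 123.6 109.2] [0.2  0.54 0.12 1.16 0.   1.79] 14.924403584895702 [ 0.1  0.2 -5.6]
[-0.037  0.027 -0.021 -0.008 -0.003  0.008]
scene (np.float64(235.4185136018953), np.float64(203.13109975816494)) (np.float64(235.0361718702257), np.float64(190.3809734629899))
top (np.float64(232.7834913469697), np.float64(175.39285712485915)) (np.float64(231.86012470889932), np.float64(171.79591303585207))
```

View pics/scene5a.png

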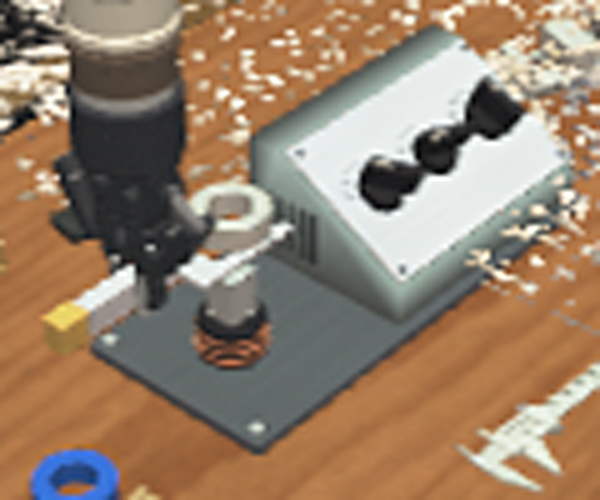

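View pics/top5a.png

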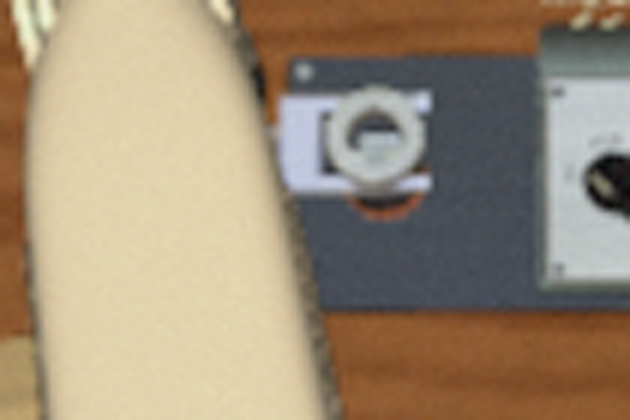

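The ring is over the post in both views. Top shows the ring centre at (232.7,172.7) against an expected (232.5,172.5), and the prongs straddle the post. I'll lower it.

arm_command(
  deltas=[
    [[-0.01,0.03,0.1,0,0,0,5],[-0.01,0.03,0.25,0,0,0,5],[-0.01,0.03,0.42,0,0,0,5],[-0.01,0.03,0.57,0,0,0,5],[-0.01,0.03,0.68,0,0,0,5],[-0.01,0.03,0.75,0,0,0,5],[-0.01,0.03,0.79,0,0,0,5],[-0.01,0.03,0.83,0,0,0,5],[-0.01,0.03,0.87,0,0,0,5],[-0.01,0.03,0.9,0,0,0,5]],
  ],
)

```text
time_s: 8.17
position: [602.7, 122.6, 73.4]
eef_rot: [[0.017, 1.0, 0.0], [1.0, -0.017, 0.0], [0.0, 0.0, -1.0]]
wrist_force: [0.6, 0.6, -3.6]
width: 14.3
```

arm_command(
  deltas=[
    [[0,0,0.03,0,0,0,5],[0,0,0.06,0,0,0,5],[0,0,0.1,0,0,0,5],[0,0,0.15,0,0,0,5],[0,0,0.2,0,0,0,5],[0,0,0.25,0,0,0,5],[0,0,0.28,0,0,0,5],[0,0,0.3,0,0,0,5],[0,0,0.3,0,0,0,5],[0,0,0.3,0,0,0,5]],
  ],
)

```text
time_s: 9.0
position: [602.5, 122.6, 61.2]
eef_rot: [[0.017, 1.0, -0.0], [1.0, -0.017, -0.0], [-0.0, -0.0, -1.0]]
wrist_force: [-0.0, 0.4, -2.5]
width: 14.7
```

```bash
python3 to.py 601.8 122.1 60 89; python3 - <<'E'
from h import *
for n,b in(("scene",(150,250,190,310)),("top",(150,220,170,275))):
    c=cap(n,f"pics/{n}6.png");im=cv2.imread(f"pics/{n}6.png")
    f=700//(b[3]-b[2]);cv2.imwrite(f"pics/{n}6a.png",cv2.resize(im[b[0]:b[1],b[2]:b[3]],None,fx=f,fy=f,interpolation=cv2.INTER_CUBIC))
    print(n,proj(c,(600.3,33.7,85)),proj(c,(600.3,33.7,105)))
E
```

```text
9.0 [602.5 122.6  61.2] [ 0.2   0.58  0.06  1.05 -0.    1.79] 14.737319563834049 [-0.   0.4 -2.5]
[-0.013 -0.017  0.031 -0.001  0.     0.001]
scene (np.float64(235.4185136018953), np.float64(203.13109975816494)) (np.float64(235.28398576761293), np.float64(198.64493794206734))
top (np.float64(232.7834913469697), np.float64(175.39285712485915)) (np.float64(232.46164711925528), np.float64(174.1391236188732))
```

View pics/scene6a.png

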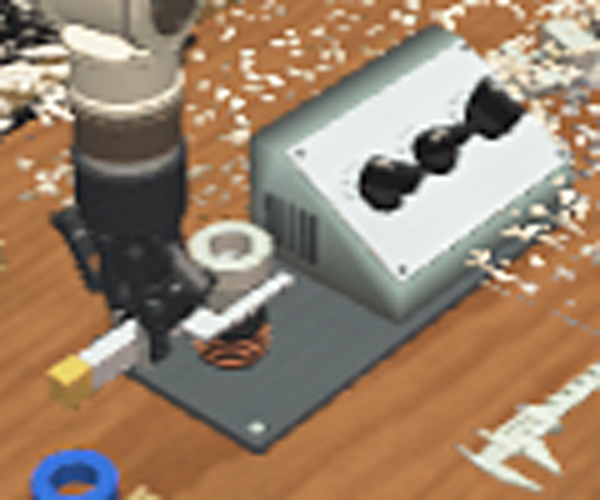

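View pics/top6a.png

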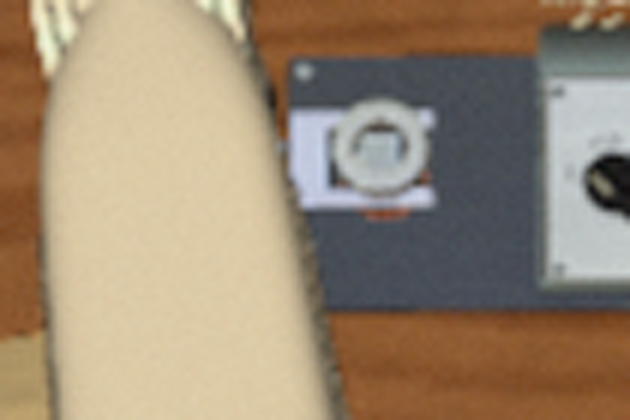

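The ring rests centred on the post and the measured load dropped by about 3 N. I'll back the fork out along its own axis.

arm_command(
  deltas=[
    [[0.1,0,0,0,0,0,5],[0.3,0,0,0,0,0,5],[0.6,0,0,0,0,0,5],[1,0,0,0,0,0,5],[1.4,0,0,0,0,0,5],[1.8,0,0,0,0,0,5],[2.2,0,0,0,0,0,5],[2.5,0,0,0,0,0,5],[2.7,0,0,0,0,0,5],[2.75,0,0,0,0,0,5]],
  ],
)

```text
time_s: 9.93
position: [604.2, 234.9, 61.1]
eef_rot: [[0.015, 1.0, 0.0], [1.0, -0.015, 0.0], [0.0, 0.0, -1.0]]
wrist_force: [0.7, 0.9, -3.2]
width: 14.6
```

```bash
python3 to.py 462.1 307 110 98.5; python3 - <<'E'
from h import *
for n,b in(("scene",(150,250,190,310)),("top",(150,220,170,275))):
    c=cap(n,f"pics/{n}7.png");im=cv2.imread(f"pics/{n}7.png")
    f=700//(b[3]-b[2]);cv2.imwrite(f"pics/{n}7a.png",cv2.resize(im[b[0]:b[1],b[2]:b[3]],None,fx=f,fy=f,interpolation=cv2.INTER_CUBIC))
E
```

```text
9.9333 [604.2 234.9  61.1] [0.37 0.64 0.17 1.1  0.   1.96] 14.566866416892795 [ 0.7  0.9 -3.2]
[ 1.749e+00 -3.579e+00 -1.221e+00  1.000e-03 -4.000e-03 -1.559e+00]
```

View pics/scene7a.png

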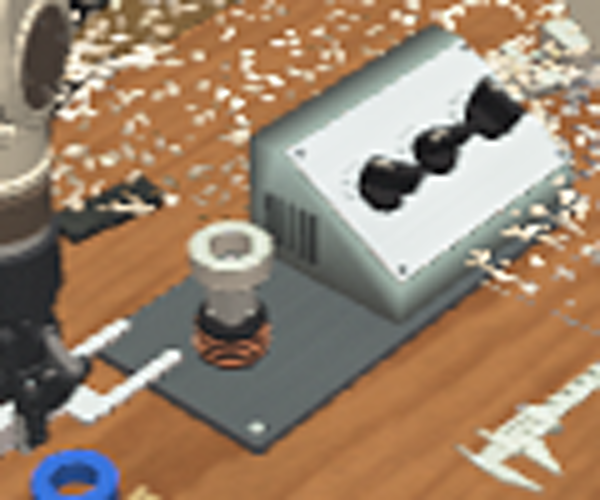

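View pics/top7a.png

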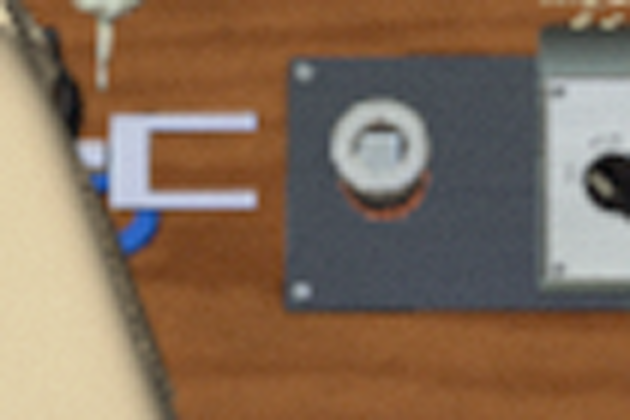

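The ring stands alone and flat on the post. Next I'll return the fork to above the cradle.

arm_command(
  deltas=[
    [[0.05,-0.1,-0.2,0,0,-0.05,5],[0.2,-0.35,-0.5,0,0,-0.15,5],[0.4,-0.8,-0.8,0,0,-0.35,5],[0.65,-1.4,-1.1,0,0,-0.6,5],[0.95,-2,-1.22,0,0,-0.85,5],[1.25,-2.6,-1.22,0,0,-1.1,5],[1.5,-3.1,-1.22,0,0,-1.35,5],[1.67,-3.4,-1.22,0,0,-1.5,5],[1.73,-3.55,-1.22,0,0,-1.57,5],[1.75,-3.58,-1.22,0,0,-1.57,5]],
  ],
)

```text
time_s: 10.87
position: [461.7, 305.5, 111.1]
eef_rot: [[-0.148, 0.989, 0.001], [0.989, 0.148, 0.0], [0.0, 0.001, -1.0]]
wrist_force: [-0.3, 0.6, -2.3]
width: 14.6
```

arm_command(
  deltas=[
    [[0,0,0,0,0,0,5],[0,0,0,0,0,0,5]],
  ],
)

```text
time_s: 11.03
position: [463.5, 304.8, 110.4]
eef_rot: [[-0.145, 0.989, 0.001], [0.989, 0.145, 0.0], [-0.0, 0.001, -1.0]]
wrist_force: [-0.8, 0.1, -1.7]
width: 14.9
```

```bash
python3 to.py 462.1 307 44.4 98.6; python3 - <<'E'
from h import *
cap("wrist","pics/w8.png")
E
```

```text
11.0333 [463.5 304.8 110.4] [ 0.58  0.43 -0.06  1.09 -0.    2.01] 14.90671902320544 [-0.8  0.1 -1.7]
[ 6.100e-02 -2.900e-02  1.649e+00  1.100e-02  1.000e-03 -4.100e-02]
```

View pics/w8.png

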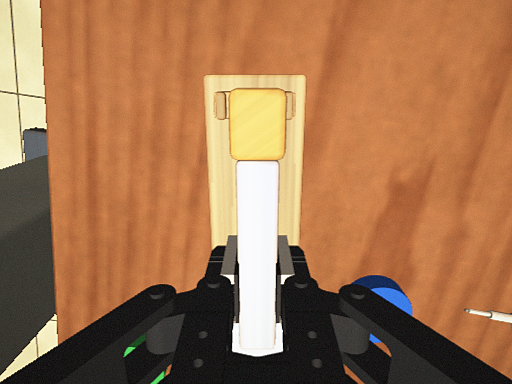

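arm_command(
  deltas=[
    [[0.03,-0.01,0.15,0,0,-0.03,5],[0.05,-0.02,0.4,0,0,-0.03,5],[0.05,-0.02,0.7,0,0,-0.03,5],[0.05,-0.02,1,0,0,-0.03,5],[0.05,-0.02,1.25,0,0,-0.03,5],[0.05,-0.02,1.42,0,0,-0.03,5],[0.05,-0.02,1.52,0,0,-0.03,5],[0.05,-0.02,1.58,0,0,-0.03,5],[0.05,-0.02,1.6,0,0,-0.03,5],[0.05,-0.02,1.6,0,0,-0.03,5]],
  ],
)

```text
time_s: 11.92
position: [461.6, 307.1, 46.3]
eef_rot: [[-0.15, 0.989, 0.0], [0.989, 0.15, 0.0], [0.0, 0.0, -1.0]]
wrist_force: [0.3, 0.9, -2.4]
width: 14.6
```

```bash
python3 to.py 462.1 307 44.4 98.6; python3 - <<'E'
from h import *
cap("wrist","pics/w9.png")
E
```

```text
11.9167 [461.6 307.1  46.3] [ 0.59  0.49 -0.14  0.94  0.    2.01] 14.618763682084953 [ 0.3  0.9 -2.4]
[-0.005  0.012  0.047  0.004 -0.002  0.001]
```

View pics/w9.png

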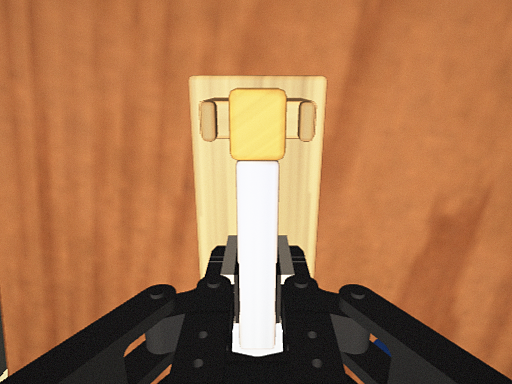

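The counterweight at (258,125) is centred between the lugs, so I'll lower the last 2 mm and open.

arm_command(
  deltas=[
    [[0,0,0.02,0,0,0,5],[0,0,0.04,0,0,0,5],[0,0,0.06,0,0,0,5],[0,0,0.06,0,0,0,5],[0,0,0.06,0,0,0,5]],
  ],
)

```text
time_s: 12.38
position: [461.7, 307.2, 44.4]
eef_rot: [[-0.15, 0.989, 0.001], [0.989, 0.15, 0.001], [0.001, 0.001, -1.0]]
wrist_force: [-0.8, -0.7, 1.8]
width: 14.8
```

arm_command(
  deltas=[
    [[0,0,0,0,0,0,18],[0,0,0,0,0,0,22],[0,0,0,0,0,0,28],[0,0,0,0,0,0,34],[0,0,0,0,0,0,40],[0,0,0,0,0,0,40],[0,0,0,0,0,0,40],[0,0,0,0,0,0,40]],
  ],
)

```text
time_s: 13.05
position: [461.3, 306.9, 43.7]
eef_rot: [[-0.15, 0.989, -0.0], [0.989, 0.15, -0.0], [-0.0, -0.0, -1.0]]
wrist_force: [0.7, -0.2, -0.4]
width: 40.1
```

arm_command(
  deltas=[
    [[0,0,-0.2,0,0,0,40],[0,0,-0.6,0,0,0,40],[0,0,-1.2,0,0,0,40],[0,0,-2,0,0,0,40],[0,0,-2.8,0,0,0,40],[0,0,-3.6,0,0,0,40],[0,0,-4.2,0,0,0,40],[0,0,-4.5,0,0,0,40],[0,0,-4.7,0,0,0,40],[0,0,-4.7,0,0,0,40]],
  ],
)

```text
time_s: 13.88
position: [462.2, 307.5, 234.2]
eef_rot: [[-0.15, 0.989, 0.003], [0.989, 0.15, 0.002], [0.002, 0.004, -1.0]]
wrist_force: [0.7, 0.4, -0.6]
width: 40.3
```

```bash
python3 - <<'E'
from h import *
c=cap("wrist","pics/w10.png");im=cv2.imread("pics/w10.png");s=manip.observe();print(s["time_s"],s["position"],s["width"])
g=cv2.cvtColor(im,cv2.COLOR_BGR2GRAY);hsv=cv2.cvtColor(im,cv2.COLOR_BGR2HSV)
C=[]
for v in range(118,186,6):
    r=np.nonzero((hsv[v,240:290,1]<60)&(g[v,240:290]>150))[0]+240
    C.append(ray(c,(r.min()+r.max())/2,v,74)[:2])
C=np.array(C);k=np.polyfit(C[:,1],C[:,0],1);print(k,"x at 219.7",np.polyval(k,219.7),"x at 370",np.polyval(k,370), "before", 507.28-.14818*219.7,507.28-.14818*370)
for v in (80.5,109): print(ray(c,262,v,76).round(1))
P=dep(c);print([P[y,x].round(1) for x,y in [(262,95),(262,150),(262,203)]])
E
```

```text
13.9333 [461.57275703 307.1202575  232.43428095] 39.98005602497759
[-1.41440186e-01  5.05183064e+02] x at 219.7 474.10865537780643 x at 370 452.85019545483897 before 474.724854 452.4534
[455.  390.5  76. ]
[458.8 366.4  76. ]
[array([456.9, 378.4,  74.5]), array([464.8, 328.8,  72.4]), array([474.3, 269.8,  55.4])]
```

View pics/w10.png

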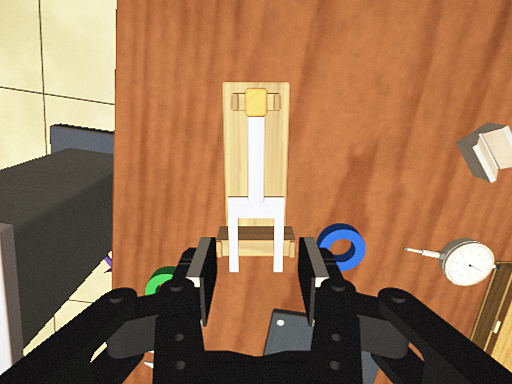

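The fork is back in the cradle, its axis unchanged within 1 mm. I'll go to a hover square to the panel.

```bash
cat > kn.py <<'E'
from to import *
a=np.radians(-1.0)
RD=np.array([[np.cos(a),-np.sin(a),0],[np.sin(a),np.cos(a),0],[0,0,1]])
nrm=RD@np.array([-.5,0,np.sqrt(.75)])
up=RD@np.array([np.sqrt(.75),0,.5]); ey=RD[:,1]
def ktool(th): # tool x along the bar's pointer end at knob angle th
    x=np.cos(th)*ey+np.sin(th)*up; z=-nrm; return np.c_[x,np.cross(z,x),z]
E
python3 - <<'E'
from kn import *
p=np.array([575,-176,80])+170*nrm
print(p); print(delta(p,ktool(0)).round(2))
E
```

```text
[ 490.01294591 -174.51654545  227.22431864]
[-12.01  -1.1    0.12  -4.98  -0.43   1.56]
```

arm_command(
  deltas=[
    [[-0.3,0,0,0,0,0.1,40],[-0.9,-0.1,0,0,0,0.3,40],[-1.7,-0.2,0,0,0,0.5,40],[-2.6,-0.2,0,0,0,0.7,40],[-3.6,-0.3,0,0,0,0.9,40],[-4.6,-0.4,0,0,0,1.1,40],[-5.5,-0.5,0,0,0,1.3,40],[-6.2,-0.6,0,0,0,1.5,40],[-6.7,-0.6,0,0,0,1.5,40],[-6.9,-0.6,0,0,0,1.5,40]],
  ],
)

```text
time_s: 14.77
position: [477.6, 27.0, 230.1]
eef_rot: [[0.012, 1.0, -0.003], [1.0, -0.012, -0.001], [-0.001, -0.003, -1.0]]
wrist_force: [-0.6, 0.0, 0.4]
width: 40.2
```

```bash
python3 - <<'E'
from kn import *
print(manip.observe()["position"])
p=np.array([575,-176,80])+170*nrm
print(delta(p,ktool(0)).round(2))
E
```

```text
[477.62144448  27.02560931 230.13885139]
[-5.03  0.37  0.08 -5.03 -0.    0.06]
```

arm_command(
  deltas=[
    [[-0.3,0,0,-0.3,0,0,40],[-0.9,0.1,0,-0.9,0,0,40],[-1.7,0.1,0,-1.7,0,0,40],[-2.6,0.2,0,-2.6,0,0,40],[-3.4,0.3,0,-3.4,0,0,40],[-4.2,0.3,0.1,-4.2,0,0.05,40],[-4.7,0.4,0.1,-4.7,0,0.05,40],[-5,0.4,0.1,-5,0,0.05,40],[-5,0.4,0.1,-5,0,0.05,40],[-5,0.4,0.1,-5,0,0.05,40]],
  ],
)

```text
time_s: 15.6
position: [492.2, -169.6, 226.3]
eef_rot: [[0.014, 0.867, 0.497], [1.0, -0.013, -0.004], [0.003, 0.497, -0.868]]
wrist_force: [0.4, 0.4, 0.9]
width: 40.3
```

```bash
python3 - <<'E'
from kn import *
c=cap("wrist","pics/w11.png");s=manip.observe();print(s["time_s"],s["position"],s["eef_rot"].round(3).tolist(),s["joint_positions"].round(2))
E
```

```text
15.65 [ 493.02534737 -169.11355405  226.91096593] [[0.012, 0.867, 0.498], [1.0, -0.012, -0.004], [0.003, 0.498, -0.867]] [-0.46 -0.05 -0.48  0.67  0.22  1.18]
```

View pics/w11.png

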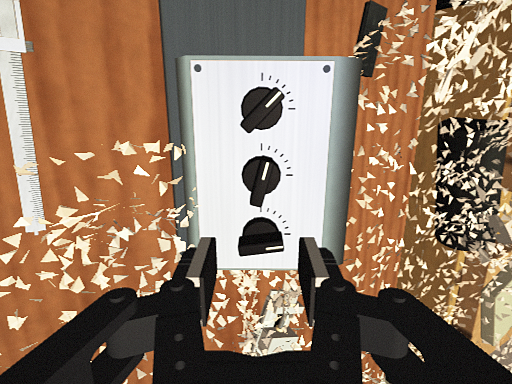

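```bash
python3 - <<'E'
from kn import *
c=load("pics/w11.npz");im=cv2.imread("pics/w11.png");P=dep(c)
w=np.zeros(P.shape[:2],bool);w[75:260,200:330]=1
q=P[w&(im.min(2)>200)]
h=q@nrm;h0=np.median(h);print("panel h",h0,np.std(h[abs(h-h0)<5]))
k=q[abs(h-h0)<4];A=np.c_[k-k.mean(0)];n=np.linalg.svd(A,full_matrices=0)[2][2];print("fit n",n*np.sign(n[2]),nrm)
H=P@nrm-h0
F=np.stack([P@ey,P@up],-1)
post=np.array([600.3,33.7,85]);print("post ey",post@ey)
for name,(v0,v1) in dict(left=(78,140),mid=(145,212),right=(205,262)).items():
    for lo,hi in((24,45),(6,14)):
        m=np.zeros(w.shape,np.uint8);m[v0:v1,225:300]=1
        m&=((H>lo)&(H<hi)&(im.max(2)<255)).astype(np.uint8)
        m=cv2.morphologyEx(m,cv2.MORPH_OPEN,np.ones((2,2),np.uint8))
        p=F[m>0].astype(np.float32)
        if len(p)>20:
            print(name,lo,len(p),"hmed",np.median(H[m>0]).round(1),np.percentile(H[m>0],95).round(1),"rect",cv2.minAreaRect(p),"circ",cv2.minEnclosingCircle(p))
cv2.imwrite("pics/w11a.png",cv2.resize(im[80:265,190:335],None,fx=3.2,fy=3.2,interpolation=cv2.INTER_CUBIC))
E
```

```text
panel h -219.93413906578974 0.712650131532415
fit n [-0.49920449  0.00964988  0.86643047] [-0.49992385  0.0087262   0.8660254 ]
post ey 44.17154691107168
left 24 726 hmed 34.2 35.5 rect ((-100.31401062011719, 542.8116455078125), (48.86859893798828, 24.146657943725586), 45.0708122253418) circ ((-105.8607406616211, 548.2885131835938), 24.492145538330078)
left 6 718 hmed 10.5 28.2 rect ((-102.8497543334961, 546.5948486328125), (33.51216125488281, 37.85662078857422), 46.3937873840332) circ ((-102.52184295654297, 546.95947265625), 19.258371353149414)
mid 24 630 hmed 34.3 35.4 rect ((-171.96641540527344, 545.713134765625), (57.26416015625, 15.644243240356445), 12.719339370727539) circ ((-171.66781616210938, 544.3902587890625), 28.82343292236328)
mid 6 581 hmed 10.5 20.0 rect ((-137.8052215576172, 538.5543823242188), (36.62395477294922, 101.75297546386719), 74.08491516113281) circ ((-135.01243591308594, 548.3488159179688), 51.52162551879883)
right 24 678 hmed 34.0 35.5 rect ((-170.83926391601562, 549.7100830078125), (173.30950927734375, 46.9634895324707), 2.067004442214966) circ ((-170.62158203125, 537.3841552734375), 86.89848327636719)
right 6 399 hmed 10.6 15.1 rect ((-156.9390869140625, 551.9279174804688), (143.5328369140625, 33.75614929199219), 5.662596702575684) circ ((-155.3854217529297, 536.266357421875), 71.77481842041016)
```

View pics/w11a.png

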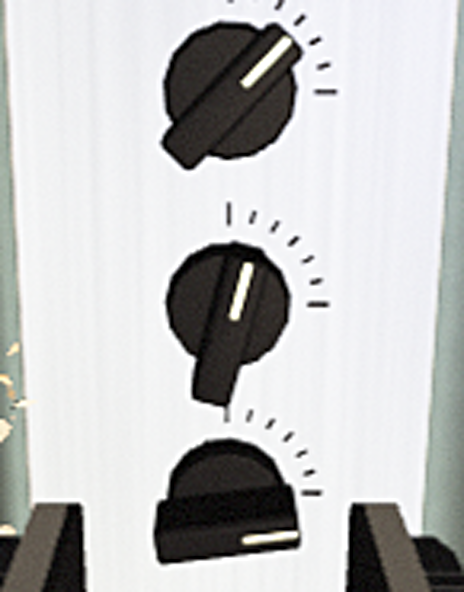

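```bash
python3 - <<'E'
from kn import *
c=load("pics/w11.npz");im=cv2.imread("pics/w11.png");P=dep(c)
H=P@nrm+219.93;F=np.stack([P@ey,P@up],-1)
for cy in(-101.8,-165.8,-229.8):
    m=((H>31.5)&(H<37.5)&(np.hypot(F[...,0]-cy,F[...,1]-546.5)<28)).astype(np.uint8)
    n,l,st,ce=cv2.connectedComponentsWithStats(m);i=1+np.argmax(st[1:,4])
    p=F[l==i].astype(np.float32);r=cv2.minAreaRect(p);C=np.cov(p.T);e=np.linalg.eigh(C)[1][:,1];e=e*np.sign(e[0])
    print(len(p),p.mean(0),r,"angle",np.arctan2(e[1],e[0]))
    # by image: ray onto plane h=34
g=cv2.cvtColor(im,cv2.COLOR_BGR2GRAY)
# white pointer of middle: ray/plane h=34
K=c["intrinsics"];T=c["cam_to_world"]
def onplane(u,v,h):
    d=T[:3,:3]@np.array([(u-K[0,2])/K[0,0],-(v-K[1,2])/K[1,1],-1.0]);o=T[:3,3];t=((h-219.93)-o@nrm)/(d@nrm);p=o+d*t;return np.array([p@ey,p@up])
for u,v in((190+248/3.2,80+264/3.2),(190+234/3.2,80+318/3.2),(190+196/3.2,80+400/3.2),(190+224/3.2,80+406/3.2)): print("h34",onplane(u,v,34).round(1))
for u,v in((190+166/3.2,80+303/3.2),(190+290/3.2,80+303/3.2),(190+230/3.2,80+243/3.2)): print("skirt h10",onplane(u,v,10).round(1))
E
```

```text
764 [-100.9542   545.71545] ((-101.23143768310547, 545.438720703125), (43.617313385009766, 11.774415969848633), 45.2667236328125) angle 0.779637298899879
630 [-164.22751  545.3113 ] ((-165.1055145263672, 545.2296142578125), (43.89816665649414, 11.934646606445312), 14.546643257141113) angle 0.25413534122132975
546 [-228.26224  544.98895] ((-229.09686279296875, 545.0474853515625), (43.55754852294922, 12.976507186889648), 83.72398376464844) angle 1.4336898183333433
h34 [-145.7  550.5]
h34 [-161.   546.8]
h34 [-185.3  536.2]
h34 [-187.1  544.2]
skirt h10 [-163.1  526.7]
skirt h10 [-163.  564.]
skirt h10 [-144.8  545.8]
```

The three knobs are at crop (230,90), (228,300) and (226,500). The middle one is at (261,174) in the full picture, with its bar at 0.25 rad, which fits dial_mid's start range. The outer ones are at 0.78 and 1.43 rad.

```bash
cat >> kn.py <<'E'
def kp(h): return ey*-165.1+up*545.3+nrm*(h-219.93)
E
python3 - <<'E'
from kn import *
print(kp(24))
for h in(70,14): print(h,delta(kp(h),ktool(.254)).round(3))
E
```

```text
[ 567.24041484 -175.02636763  102.96964264]
70 [-0.128  0.064  2.462 -0.025 -0.044  2.458]
14 [-0.135  0.067  3.862 -0.025 -0.044  2.458]
```

arm_command(
  deltas=[
    [[-0.03,0,0.3,0,0,0.3,40],[-0.06,0.03,0.7,0,0,0.8,40],[-0.1,0.06,1.2,0,-0.03,1.4,40],[-0.13,0.06,1.7,0,-0.04,1.9,36],[-0.13,0.06,2.1,-0.02,-0.04,2.2,36],[-0.13,0.06,2.3,-0.02,-0.04,2.4,36],[-0.13,0.06,2.4,-0.02,-0.04,2.46,36],[-0.13,0.06,2.46,-0.02,-0.04,2.46,36],[-0.13,0.06,2.46,-0.02,-0.04,2.46,36]],
  ],
)

```text
time_s: 16.4
position: [545.1, -174.8, 143.8]
eef_rot: [[0.233, 0.833, 0.501], [0.964, -0.264, -0.009], [0.125, 0.485, -0.865]]
wrist_force: [-0.2, -0.1, 0.2]
width: 36.1
```

```bash
python3 - <<'E'
from kn import *
c=cap("wrist","pics/w12.png");s=manip.observe();print(s["time_s"],s["position"],s["width"])
for h in(45,14): print(h,delta(kp(h),ktool(.254)).round(3))
E
```

```text
16.45 [ 545.18169295 -175.08334264  144.32333442] 35.907458144325794
45 [ 0.001 -0.042  0.646  0.022 -0.002  0.015]
14 [ 1.000e-03 -4.400e-02  1.421e+00  2.200e-02 -2.000e-03  1.500e-02]
```

View pics/w12.png

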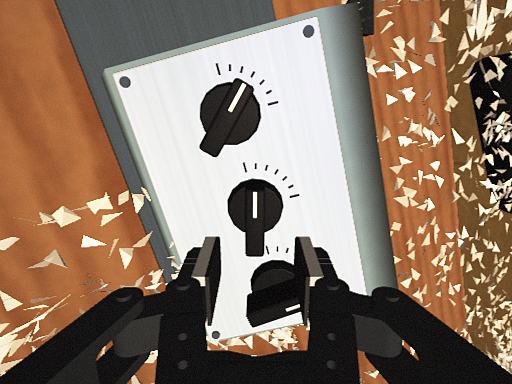

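The bar is vertical in column 255, centred between the pads. I'll descend and close lightly.

arm_command(
  deltas=[
    [[0,-0.03,0.15,0,0,0,36],[0,-0.04,0.4,0,0,0,36],[0,-0.04,0.7,0,0,0,36],[0,-0.04,0.95,0,0,0,36],[0,-0.04,1.15,0,0,0,36],[0,-0.04,1.3,0,0,0,36],[0,-0.04,1.38,0,0,0,36],[0,-0.04,1.4,0,0,0,36],[0,-0.04,1.4,0,0,0,36]],
  ],
  force=30,
)

```text
time_s: 17.2
position: [571.5, -175.4, 94.2]
eef_rot: [[0.234, 0.833, 0.501], [0.964, -0.265, -0.009], [0.125, 0.485, -0.865]]
wrist_force: [-0.3, 0.5, 0.3]
width: 35.9
```

arm_command(
  deltas=[
    [[0,0,0,0,0,0,28],[0,0,0,0,0,0,22],[0,0,0,0,0,0,17],[0,0,0,0,0,0,13],[0,0,0,0,0,0,9],[0,0,0,0,0,0,6],[0,0,0,0,0,0,6]],
  ],
  force=30,
)

```text
time_s: 17.78
position: [571.6, -175.5, 95.0]
eef_rot: [[0.234, 0.833, 0.502], [0.964, -0.265, -0.01], [0.125, 0.486, -0.865]]
wrist_force: [-3.5, 0.6, 4.3]
width: 11.3
```

```bash
python3 - <<'E'
from kn import *
c=cap("wrist","pics/w13.png");s=manip.observe();print(s["time_s"],s["position"],s["width"],s["wrist_force"],s["joint_positions"].round(2))
print(delta(kp(14),ktool(.254)).round(3))
E
```

```text
17.8333 [ 571.56793566 -175.52066935   94.9607955 ] 11.413649919561943 [-4.59255107  0.56270643  5.34227004] [-0.39  0.25 -0.53  0.29  0.18  1.5 ]
[0.012 0.003 0.022 0.022 0.001 0.005]
```

View pics/w13.png

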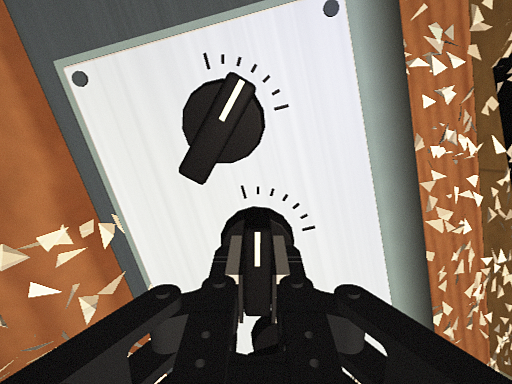

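The grip on the middle bar is good (width 11.4). It presses about 6 N on the skirt, so I'll back off 1.5 mm and turn clockwise.

arm_command(
  deltas=[
    [[0,0,-0.04,0,0,0.2,6],[0,0,-0.04,0,0,0.7,6],[0,0,-0.04,0,0,1.4,6],[0,0,-0.04,0,0,2.2,6],[0,0,-0.04,0,0,3,6],[0,0,-0.04,0,0,3.8,6],[0,0,-0.04,0,0,4.6,6],[0,0,-0.04,0,0,5.3,6],[0,0,-0.04,0,0,5.8,6],[0,0,-0.04,0,0,6,6]],
  ],
)

```text
time_s: 18.67
position: [571.5, -175.5, 95.0]
eef_rot: [[0.68, 0.535, 0.501], [0.622, -0.783, -0.009], [0.387, 0.318, -0.865]]
wrist_force: [6.7, -1.6, -7.6]
width: 11.5
```

```bash
python3 - <<'E'
from kn import *
s=manip.observe();print(s["time_s"],s["position"],s["width"],s["wrist_force"],s["torque"],s["joint_positions"].round(2))
print(delta(kp(15),ktool(1.56)).round(3))
E
```

```text
18.6667 [ 571.46399671 -175.5232596    95.03464673] 11.536235941493425 [ 6.73960184 -1.58919831 -7.63229123] [-0.25299597 -0.01530035 -0.06760034] [-0.39  0.25 -0.53  0.29  0.18  2.13]
[ 1.300e-02 -3.000e-03  0.000e+00  1.000e-02 -1.300e-02  6.457e+00]
```

arm_command(
  deltas=[
    [[0,0,0.02,0,0,0.2,6],[0,0,0.02,0,0,0.7,6],[0,0,0.02,0,0,1.4,6],[0,0,0.02,0,0,2.2,6],[0,0,0.02,0,0,3,6],[0,0,0.02,0,0,3.8,6],[0,0,0.02,0,0,4.6,6],[0,0,0.02,0,0,5.4,6],[0,0,0.02,0,0,6,6],[0,0,0.02,0,0,6.4,6]],
  ],
)

```text
time_s: 19.5
position: [571.5, -175.5, 95.0]
eef_rot: [[0.865, -0.004, 0.502], [0.001, -1.0, -0.009], [0.502, 0.009, -0.865]]
wrist_force: [2.5, -0.2, -1.6]
width: 11.1
```

arm_command(
  deltas=[
    [[0,0,0,0,0,0.1,6],[0,0,0,0,0,0.1,6],[0,0,0,0,0,0.1,6]],
  ],
)

```text
time_s: 19.75
position: [571.5, -175.5, 95.0]
eef_rot: [[0.865, -0.01, 0.502], [-0.006, -1.0, -0.009], [0.502, 0.005, -0.865]]
wrist_force: [5.2, -1.0, -5.0]
width: 11.5
```

```bash
python3 - <<'E'
from kn import *
c=cap("wrist","pics/w14.png");s=manip.observe();print(s["time_s"],s["position"],s["width"],s["wrist_force"],s["torque"],s["joint_positions"].round(2))
print(delta(kp(15),ktool(1.56)).round(3))
E
```

```text
19.8 [ 571.44678607 -175.53914719   94.99480572] 11.24136742082898 [ 5.60800216 -0.77211633 -5.15767369] [-0.1890278   0.03385641 -0.10971674] [-0.39  0.25 -0.53  0.29  0.18  2.81]
[ 0.009 -0.011 -0.     0.007 -0.017 -0.017]
```

View pics/w14.png

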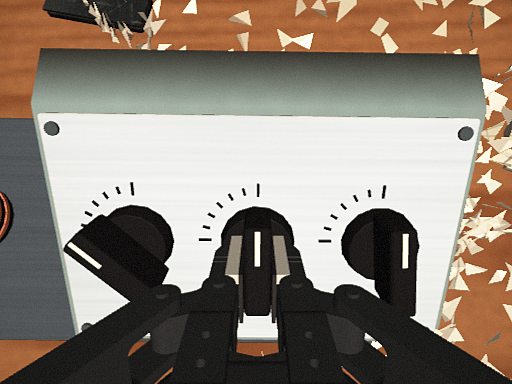

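The pointer is straight up the slope. I'll open just enough to clear the bar and withdraw along the axis.

arm_command(
  deltas=[
    [[0,0,0,0,0,-0.1,12],[0,0,0,0,0,-0.1,15],[0,0,0,0,0,-0.1,18],[0,0,0,0,0,-0.1,20],[0,0,0,0,0,-0.1,20],[0,0,0,0,0,-0.1,20]],
  ],
)

```text
time_s: 20.3
position: [570.9, -175.4, 95.2]
eef_rot: [[0.865, -0.001, 0.501], [0.004, -1.0, -0.009], [0.501, 0.01, -0.865]]
wrist_force: [-0.1, -0.5, -0.2]
width: 20.3
```

arm_command(
  deltas=[
    [[0,0,-0.1,0,0,0,20],[0,0,-0.3,0,0,0,20],[0,0,-0.6,0,0,0,20],[0,0,-1,0,0,0,20],[0,0,-1.5,0,0,0,20],[0,0,-2.1,0,0,0,20],[0,0,-2.7,0,0,0,20],[0,0,-3.2,0,0,0,20],[0,0,-3.4,0,0,0,20],[0,0,-3.4,0,0,0,20]],
  ],
)

```text
time_s: 21.13
position: [503.4, -174.8, 215.9]
eef_rot: [[0.863, -0.002, 0.505], [0.004, -1.0, -0.011], [0.505, 0.012, -0.863]]
wrist_force: [-0.1, 0.8, -0.1]
width: 20.2
```

```bash
python3 - <<'E'
from kn import *
c=cap("wrist","pics/w15.png");s=manip.observe();print(s["time_s"],s["position"],s["width"],s["wrist_force"])
for n in("top","scene"): 
    c=cap(n,f"pics/{n}15.png")
im=cv2.imread("pics/scene15.png");cv2.imwrite("pics/s15a.png",cv2.resize(im[150:310,170:330],None,fx=3.7,fy=3.7,interpolation=cv2.INTER_CUBIC))
im=cv2.imread("pics/top15.png");cv2.imwrite("pics/t15a.png",cv2.resize(im[150:250,120:330],None,fx=3.8,fy=3.8,interpolation=cv2.INTER_CUBIC))
E
```

```text
21.1833 [ 503.21699007 -174.51112703  214.15565416] 19.903397856137858 [ 0.40532917  0.00420894 -0.35368811]
```

View pics/w15.png

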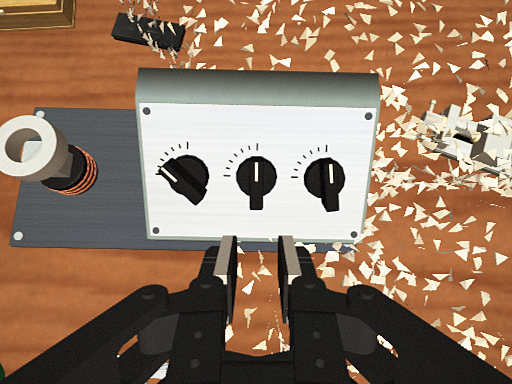

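View pics/s15a.png

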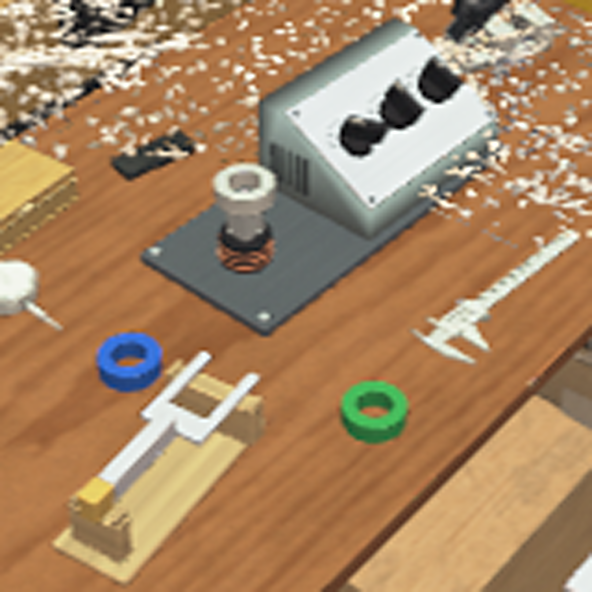

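View pics/t15a.png

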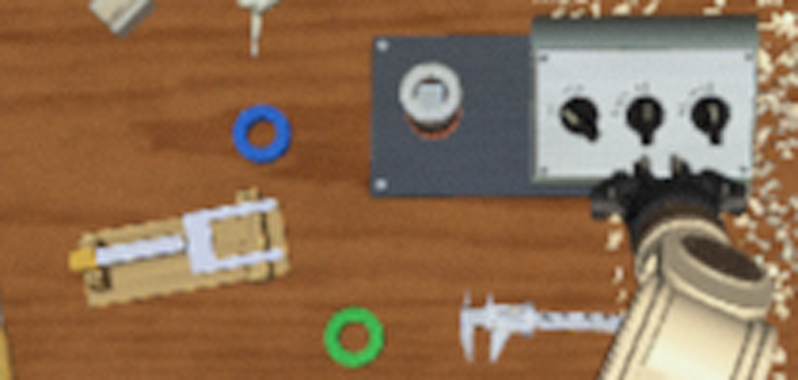

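The ring is centred on the post, the fork is in its cradle, and the middle pointer at w15 (257,180) points straight up the slope. The outer knobs and bystanders look unmoved. I'll hand it in.

```bash
python3 -c "
from h import *
print(workorder.job_done())"
```

```text
the job is handed in; nothing more can be done
None
```

I finished all the steps and handed the job in at about 21 s of the 64 s allowed; no verdict is reported.

- **Ring:** I lifted the fork with the ring level on it, set the ring on the post's top and backed the fork out. The last pictures show it flat, with the post top centred in its bore. By eye that is within about 2 mm.
- **Fork:** It is back in its cradle and released. Its axis matches the starting one within about 1 mm sideways. Its lengthwise position rests on repeating the grasp pose; a rough pixel check, not re-measured, put it about 5 mm off, still inside the 15 mm limit.
- **Middle knob:** I turned it from 0.25 rad to about 1.57 rad. The pointer stands straight up the slope after release.
- **Left alone:** The outer knobs look unturned. The dial gauge, caliper and vee block look unmoved. The vice was outside the final close-ups or partly hidden, but the arm never came near it.
- **Forces:** The largest wrist force I read was about 10 N, and it is zero with the gripper clear of everything.

No final check failed.

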